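# Release the swing bolt of a pressure cooker lid

## Task

Release the front clamp of the pressure cooker so that its lid can come off: loosen the black wing nut counterclockwise just until the washer under it comes clear of the keeper lip on the slotted lug, stopping no more than an eighth of a turn after the bolt comes free, then swing the eyebolt out of the slot and let it lie right out, about level. Never force the bolt out against the lip: try it with a light pull as you go. Leave the tin and the jar beside it where they stand.

Things in the scene. Friction and masses are not known exactly. Their poses are not given: they have to be found in the camera images.
- cooker: squat bare-metal pressure cooker, fixed on the cooktop, 216 mm across the lid rim, 169 mm high with the black lid knob. Origin: centre of its underside, z up. Its -x axis points to the front clamp (the one to release), 128 mm off the cooker's axis; the same clamp at the back (+x) is already open. Loop handles on the +y and -y sides reach 139 mm out.
- bolt_hinge (a point): centre of the hinge pin at the foot of the front eyebolt, 35 mm above the cooker's underside; axes as the cooker's. The pin lies along y; the bolt swings in the x-z plane, its top going outwards, to -x.
- eyebolt (a joint): swing of the front eyebolt about its pin: 0 upright in the slot, growing outwards, stop at 1.6 (level). The hinge drags 0.03 N m (under 1 N at the nut); bolt and nut weigh 0.16 kg, stay put near upright and sink slowly to the stop by themselves from about 0.35 rad on. While the nut is too low the bolt rocks about 0.01 rad and then stops hard on the keeper lip: never over 25 N there.
- lug (a point): centre of the lug's flat top, the seat, where the upright bolt's axis crosses it, 95 mm above the pin; axes as the cooker's. An 11 mm slot, open to -x, takes the 8 mm bolt. At -x 13 mm the upright inner face of a keeper lip, 4.5 mm thick, stands each side of the slot, 3 to 10.5 mm above the seat (not known beforehand). The bolt swings free once the washer is above the lip; past it at 0.26 rad.
- wing_nut: black wing nut on the front eyebolt; a 24 mm square steel washer, 4 mm thick, rides under it. Origin: on the bolt axis, washer's top; z along the bolt, away from the pin. Flange 20 mm across, 6 mm thick; on it a plate 9 mm thick (along y), 34 mm high, 30 mm wide (x) below 16 mm, 54 mm above. Counterclockwise from above raises it 16 mm a turn against 0.1 N m. Washer starts 0 to 2 mm above the seat.
- wings (a point): centre of the wing plate's grip, on the bolt's axis, 22 mm above the underside of the nut's flange; axes as the nut's (grip across y, 9 mm).
- small_tin: loose printed food tin, 57 mm across, 72 mm high, to the right of the clamp. Origin: centre of its underside.
- honey_jar: loose jar with a dark lid, 65 mm across, 86 mm high, further to the right. Origin: centre of its underside.

How it is judged:
On the way, in this order (a step that is already met when the one before it is completed fails the run):
1. the wing nut is loosened until its washer is level with the top of the keeper lip or above it, the bolt still in the slot (z of keeper_c0 in the frame of wing_nut below -0.017 m and value of joint eyebolt below 0.25 rad), for 0.05 s.
2. the eyebolt is swung out of the slot (value of joint eyebolt above 0.6 rad), for 0.1 s.
At the end, for the whole second after the job is handed in: The eyebolt lies swung right out of the slot (over 1.3 rad), at rest; the tin and the jar stand within 20 mm of where they were (value of joint eyebolt above 1.3 rad and velocity of joint eyebolt below 0.1 rad/s and distance of each of small_tin, honey_jar from where it was at the start of the episode below 0.02 m); the robot touches nothing.
It fails at once if the washer is forced against the keeper lip with more than 25 N (contact force between nut_lift_c0 and lip above 25 N).
It fails at once if the nut is loosened more than about an eighth of a turn beyond the point where the bolt comes free (its washer over 2.5 mm above the lip) (z of keeper_c0 in the frame of wing_nut below -0.0207 m and value of joint eyebolt below 0.15 rad).
It fails at once if the small tin is knocked over (angle between small_tin's own z axis and vertical above 0.4 rad).
It fails at once if the honey jar is knocked over (angle between honey_jar's own z axis and vertical above 0.4 rad).
It also fails if it takes over 72 s, if anything falls off the work surface, if the arm or the gripper's body presses on something with over 40 N, if the wrist force passes 120 N, or if a joint passes its speed limit or range.

## Robot

A 6-joint arm with a two-finger parallel gripper is mounted at the origin on a cart in front of the work surface, level with it; the furniture and walls round the work are solid. World frame = base frame: x ahead of the robot, y to its left, z up, the work surface at z = 0. Lengths are in m, angles in rad, forces in N, time in s.
With the tool pointing down it reaches from about 0.325 to 0.775 m from the base axis. Payload 5.5 kg.
Tool frame: the origin (TCP) lies between the finger pads; the fingertips stand 19 mm ahead of it and the grasp point (between the pads) is the TCP; z points along the fingers, y is the line along which they close (so a half turn about z gives the same grasp; the last joint's range is limited). The gripper opens to 85 mm and grips with 20 to 120 N. Pads are 22 mm wide; open, the fingers measure 114 mm over their backs; the gripper's body (76 mm by 85 mm) begins 54 mm behind the grasp point. The pads swing forward as they close: fully open they stand 13 mm farther back than shut.
Start: joints at [-1.301, 0.091, 1.231, -0, 1.82, -0.057], TCP at [0.193, -0.568, 0.25] pointing down, gripper open.
Joint ranges: [-2.87, 2.87], [-0.86, 2.18], [0.17, 2.46], [-1.51, 4.65], [0.06, 2.69], [-2.65, 2.65]. Speed limits (rad/s): [2.57, 2.57, 3.01, 3.14, 3.14, 3.14].

## Interface

Orientations are given as a unit quaternion [x, y, z, w].
In Python, from cell import r, imaging gives the robot as it stands. The module is installed in compiled form; this text tells all that it offers.
- The arm moves only by the tool step_arm, never from a script. Its argument "plan" is a list that holds one entry, the list of rows, each a list of 6 numbers: the shift along the tool's x, y, z scaled (see below), then the turn, a rotation vector about the tool's x, y, z scaled (see below). In form: [[[dx, dy, dz, rx, ry, rz], ...]]. A call has exactly 8 rows; each row shifts and turns the commanded pose from where the row before left it, along the tool's axes as they then stand; what a row does not reach is not made up. The controller multiplies each number of a shift by 40 mm and each number of a turn by 5 degrees. A row lasts 1/12 s, in which the tool goes at most 41.7 mm and 7.16 degrees, less where a joint would pass 70% of its speed; a pose out of reach is approached as far as the arm can. A call with a number of a shift or a turn outside -1 to 1 is refused whole. A call with a gripper value outside its range is refused whole. "claw" is the opening, from 0 (shut) to 1 (fully open), set as the call begins (left out, the last holds). The fingers move at their own pace and stop on an object; "newtons" is the grip in N (left out, the last holds). Time passes only in rows, so rows that do not move let the fingers close, or fill a call up. It gives the time, the measured TCP pose, the force, the opening and the grip force at its end, in the units of the state.
- r.state(): the state, without advancing time (a new reading comes with each control period).
- imaging.snapshot(name): name is "scene" or "top"; returns a dict with "pixels" (400x640x3 uint8, red, green, blue), "range_z" (400x640 float32, m along the optical axis (not along the pixel's ray), 0 where there is no reading), "camera_matrix" (3x3 intrinsics, pixels), "extrinsics" (4x4, takes a point from camera to world coordinates). Camera axes: x right, y down, z forward; pixel columns grow to the right and rows downward; lengths in m; the calibration is good to about 2 mm. A picture is of the moment at which its call begins.
- r.finish_job(): hands the job in; it is judged then, once.
The state is a dict: "time": time; "joint_positions": joint angles; "qvel": joint speeds; "effort": joint torques, N m; "position": TCP position; "ee_rot": TCP orientation; "contact_force": force on the tool from outside, world axes, zero at the start; "moment": the same for the moment, N m; "width": opening from 0.0 (shut) to 1.0 (fully open); "grasp_force": force on a finger pad.
Only numpy, scipy, OpenCV 4.12 (cv2) and the standard library are available. Lean on these libraries where they do the work, as an engineer would, in place of code of your own. Each camera call takes 0.05 s, during which the arm holds its last target. There are 200 camera calls.

## Working session

There is one attempt and no reset: what is moved stays moved. The work goes in short steps, Python scripts to look and compute and a tool call to move; the robot and the scene stay as the last step left them, time stands still between calls to the robot, and variables do not carry over. Pictures are saved under pics/ and viewed, at most 10 in all, crops included, and the job is handed in when it is done.

Besides the shell and the picture viewer there is one more tool, called after "Request:" as name(argument=value, ...), one argument or row to a line, values as JSON. step_arm: Moves the arm, as the interface text tells. Shifts and turns lie within -1 to 1; 1 stands for 40 mm of shift or 5 degrees of turn. Its arguments: {"type":"object","properties":{"plan":{"type":"array","items":{"type":"array","items":{"type":"array","items":{"type":"number","minimum":-1,"maximum":1}}}},"claw":{"type":"number"},"newtons":{"type":"number"}},"required":["plan"]}

```bash
mkdir -p pics
cat > h.py <<'E'
import numpy as np,cv2
from cell import r,imaging
def snap(n,f=None):
    s=imaging.snapshot(n); np.savez(f'{n}.npz',**s)
    if f: cv2.imwrite(f'pics/{f}.png',s['pixels'][:,:,::-1])
    return s
def pts(s):
    d=s['range_z'];K=s['camera_matrix'];v,u=np.mgrid[:400,:640]
    p=np.stack([(u-K[0,2])/K[0,0]*d,(v-K[1,2])/K[1,1]*d,d],-1)
    T=s['extrinsics'];w=p@T[:3,:3].T+T[:3,3]; w[d==0]=np.nan
    return w
E
python3 - <<'E'
from h import *
a=snap('scene','s1');b=snap('top','t1')
for s in(a,b):print(s['extrinsics'].round(3),s['camera_matrix'])
print(r.state())
cv2.imwrite('pics/both.png',cv2.resize(np.vstack([a['pixels'],b['pixels']])[:,:,::-1],(480,600)))
E
```

```text
[[ 0.892 -0.198  0.407  0.207]
 [-0.452 -0.428  0.782 -0.992]
 [ 0.02  -0.882 -0.471  0.519]
 [ 0.     0.     0.     1.   ]] [[456.75036041   0.         324.38695897]
 [  0.         456.75036041 203.08836506]
 [  0.           0.           1.        ]]
[[-0.02  -0.97   0.243  0.356]
 [-1.     0.02  -0.003 -0.306]
 [-0.002 -0.243 -0.97   0.964]
 [ 0.     0.     0.     1.   ]] [[372.13647591   0.         321.49714511]
 [  0.         372.13647591 199.97547532]
 [  0.           0.           1.        ]]
{'time': 0.1, 'joint_positions': array([-1.30066943e+00,  9.18235888e-02,  1.23178827e+00, -7.57480733e-06,
        1.81977217e+00, -5.67180742e-02]), 'qvel': array([ 1.66665123e-04, -1.26716300e-03, -1.66607510e-04,  4.01863549e-04,
        9.27171694e-04,  1.81124245e-05]), 'effort': array([ 3.50530470e-03, -4.60217214e+01, -4.19218433e+01,  1.78603445e-04,
        1.06368455e-02,  1.70072622e-05]), 'position': array([ 0.19256283, -0.56803514,  0.24922705]), 'ee_rot': array([ 9.86675994e-01,  1.62695055e-01, -9.90427900e-05, -8.90199174e-04]), 'contact_force': array([ 0.03242574, -0.39385642, -0.71149176]), 'moment': array([0.00614932, 0.01247006, 0.0366541 ]), 'grasp_force': 0.0, 'width': 1.0054766844452767}
```

View pics/s1.png

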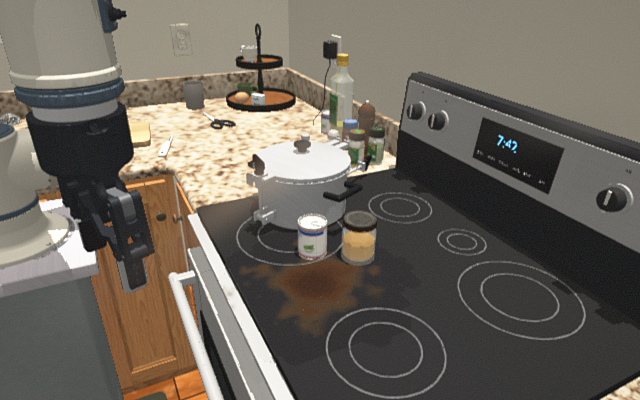

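View pics/t1.png

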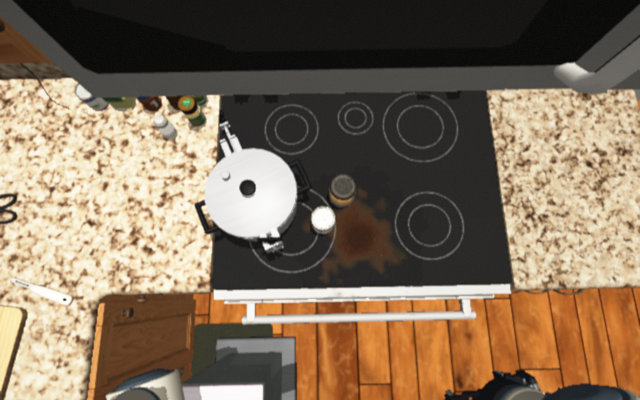

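The scene view shows the cooker near (300,180), with the front wing nut at about (257,163), the tin at (312,237) and the jar at (358,237). In the top view the front clamp is at (270,238). Next I'll measure from the depth data.

Run:
```python
from h import *
a=dict(np.load('scene.npz'));b=dict(np.load('top.npz'))
A=cv2.resize(a['pixels'][140:240,230:350],(480,400),interpolation=cv2.INTER_CUBIC)
B=cv2.resize(b['pixels'][200:270,230:310],(457,400),interpolation=cv2.INTER_CUBIC)
cv2.imwrite('pics/c1.png',cv2.resize(np.hstack([A,B])[:,:,::-1],(800,342)))
wa,wb=pts(a),pts(b)
# cooker axis: knob + lid
k=wb[180:196,240:256].reshape(-1,3);k=k[k[:,2]>np.nanmax(k[:,2])-.008];print('knob',k.mean(0),len(k))
m=wb[140:245,195:305].reshape(-1,3);m=m[(m[:,2]>.1)&(m[:,2]<.16)]
pix=m[:,:2].astype(np.float32);print('lid',cv2.minEnclosingCircle(pix), np.percentile(m[:,2],[5,50,95]))
for n,w,(v0,v1,u0,u1) in(('top',wb,(225,255,255,290)),('scene',wa,(148,180,246,270))):
    p=w[v0:v1,u0:u1].reshape(-1,3);q=p[p[:,2]>.15];print(n,len(q),q.mean(0),q.min(0),q.max(0))
for n,w,(v0,v1,u0,u1) in(('tin',wb,(205,236,308,338)),('jar',wb,(172,210,326,358))):
    p=w[v0:v1,u0:u1].reshape(-1,3);p=p[p[:,2]>np.nanmax(p[:,2])-.008];print(n,p.mean(0),p.max(0))
```

```text
knob [ 0.58818371 -0.14403826  0.17056215] 205
lid ((0.5893887281417847, -0.14365968108177185), 0.14629127085208893) [0.13216888 0.14037712 0.14883687]
top 127 [ 0.47125977 -0.19533438  0.16967479] [ 0.46750389 -0.22117774  0.15073008] [ 0.47710212 -0.16841198  0.17632889]
scene 138 [ 0.4700609  -0.20160023  0.16470288] [ 0.46657773 -0.22319536  0.15003401] [ 0.4749336  -0.16857047  0.17351101]
tin [ 0.53507861 -0.31078738  0.07383457] [ 0.56366179 -0.28428611  0.0796663 ]
jar [ 0.60935593 -0.36081823  0.08922917] [ 0.63976363 -0.32975907  0.09377533]
```

View pics/c1.png

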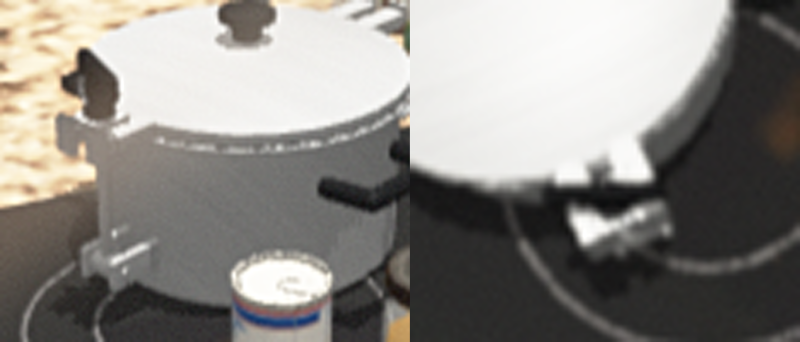

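The lid and knob fit the cooker axis at (0.588, -0.144). The nut is 128 mm from it, as the task says. The crop shows the wing plate roughly across the radial direction. Next: plate angle, lip height and surrounding heights.

Run:
```python
from h import *
C=np.array([.5885,-.144])
P={n:pts(dict(np.load(n+'.npz'))) for n in('scene','top')}
q=np.vstack([P['top'][225:255,255:290].reshape(-1,3),P['scene'][148:180,246:270].reshape(-1,3)])
for n,w,(v0,v1,u0,u1) in(('top',P['top'],(225,255,255,290)),('scene',P['scene'],(148,180,246,270))):
    p=w[v0:v1,u0:u1].reshape(-1,3);p=p[(p[:,2]>.155)][:,:2]
    vx,vy,x,y=cv2.fitLine(p.astype(np.float32),cv2.DIST_HUBER,0,.001,.001).ravel()
    t=p@[vx,vy];print(n,'plate deg',np.degrees(np.arctan2(vy,vx)),'mid',np.array([vx,vy])*(t.min()+t.max())/2+p.mean(0)-np.array([vx,vy])*t.mean(), np.ptp(t))
N=np.array([.471,-.1965]);ex=(C-N)/np.linalg.norm(C-N);ey=np.array([-ex[1],ex[0]]);print('yaw',np.degrees(np.arctan2(ex[1],ex[0])),np.linalg.norm(C-N))
for n,w in P.items():
    d=w.reshape(-1,3);l=np.c_[(d[:,:2]-N)@ex,(d[:,:2]-N)@ey,d[:,2]]*1000
    s=l[(abs(l[:,1])<25)&(l[:,0]>-30)&(l[:,0]<40)&(l[:,2]>90)]
    print(n)
    for x0 in range(-30,40,4):
        t=s[(s[:,0]>=x0)&(s[:,0]<x0+4)]
        if len(t):print(x0,len(t),'z',np.percentile(t[:,2],[5,50,95]).round(),'y',np.percentile(t[:,1],[5,95]).round())
```

```text
top plate deg -88.5476 mid [ 0.47126983 -0.19481167] 0.05279976923934074
scene plate deg -86.62579 mid [ 0.46985123 -0.19608765] 0.054581844507231164
yaw 24.075498255078834 0.12869537676233755
scene
-18 87 z [117. 127. 137.] y [-17.  20.]
-14 81 z [119. 131. 165.] y [-20.  21.]
-10 89 z [127. 156. 172.] y [-24.   9.]
-6 75 z [124. 144. 172.] y [-20.   9.]
-2 65 z [ 94. 139. 171.] y [-19.   9.]
2 45 z [ 98. 149. 172.] y [-18.  19.]
6 22 z [124. 136. 173.] y [-19.  22.]
10 24 z [125. 133. 172.] y [-20.  21.]
14 14 z [123. 130. 133.] y [-20. -12.]
18 11 z [123. 131. 133.] y [-20.  -9.]
22 26 z [120. 132. 134.] y [-22.   9.]
26 43 z [ 96. 131. 135.] y [-24.   8.]
30 129 z [ 91. 102. 135.] y [-21.  14.]
34 43 z [ 92. 134. 137.] y [-24.  18.]
38 16 z [134. 136. 137.] y [-23.  17.]
top
-18 27 z [118. 130. 140.] y [-16.  19.]
-14 28 z [131. 139. 169.] y [-19.  19.]
-10 52 z [133. 140. 173.] y [-21.  18.]
-6 52 z [133. 151. 174.] y [-19.  20.]
-2 37 z [135. 169. 174.] y [-14.  19.]
2 34 z [133. 170. 173.] y [-5. 20.]
6 28 z [134. 171. 175.] y [-18.  24.]
10 28 z [133. 140. 173.] y [-18.  23.]
14 14 z [130. 134. 149.] y [-17.  15.]
18 19 z [130. 133. 135.] y [-18.  17.]
22 41 z [122. 133. 136.] y [-19.  21.]
26 43 z [131. 134. 136.] y [-24.  23.]
30 41 z [132. 135. 137.] y [-22.  22.]
34 41 z [133. 136. 138.] y [-23.  21.]
38 23 z [135. 137. 139.] y [-21.  22.]
```

Request:
step_arm(
  plan=[
    [[0.8, -0.547, 0, 0, 0, 0], [0.8, -0.547, 0, 0, 0, 0], [0.8, -0.547, 0, 0, 0, 0], [0.8, -0.547, 0, 0, 0, 0], [0.8, -0.547, 0, 0, 0, 0], [0.8, -0.547, 0, 0, 0, 0], [0.8, -0.547, 0, 0, 0, 0], [0.8, -0.547, 0, 0, 0, 0]],
  ],
  claw=0.5,
  newtons=30,
)

```text
time: 0.77
position: [0.3795, -0.3185, 0.2499]
ee_rot: [0.987, 0.163, -0.0, -0.0]
contact_force: [0.4, -0.6, 0.0]
width: 0.496
grasp_force: 0.0
```

Request:
step_arm(
  plan=[
    [[0.8, -0.547, 0, 0, 0, 0], [0.8, -0.547, 0, 0, 0, 0], [0.8, -0.547, 0, 0, 0, 0], [0.8, -0.547, 0, 0, 0, 0], [0, 0, 0, 0, 0, 1], [0, 0, 0, 0, 0, 1], [0, 0, 0, 0, 0, 1], [0, 0, 0, 0, 0, 1]],
  ],
)

```text
time: 1.43
position: [0.4721, -0.1957, 0.2497]
ee_rot: [1.0, -0.013, -0.001, -0.0]
contact_force: [0.0, 0.3, -0.9]
width: 0.495
grasp_force: 0.0
```

Request:
step_arm(
  plan=[
    [[0, 0, 0, 0, 0, 1], [0, 0, 0, 0, 0, 1], [0, 0, 0, 0, 0, 1], [0, 0, 0, 0, 0, 1], [0, 0, 0, 0, 0, 1], [0, 0, 0, 0, 0, 1], [0, 0, 0, 0, 0, 1], [0, 0, 0, 0, 0, 1]],
  ],
)

```text
time: 2.1
position: [0.4719, -0.1962, 0.2497]
ee_rot: [0.935, -0.354, -0.0, -0.0]
contact_force: [-0.1, -0.7, -0.3]
width: 0.501
grasp_force: 0.0
```

Request:
step_arm(
  plan=[
    [[0, 0, 0, 0, 0, 1], [0, 0, 0, 0, 0, 1], [0, 0, 0, 0, 0, 1], [0, 0, 0, 0, 0, 1], [0, 0, 0, 0, 0, 1], [0, 0, 0, 0, 0, 1], [0, 0, 0, 0, 0, 0], [0, 0, 0, 0, 0, 0]],
  ],
)

```text
time: 2.77
position: [0.4719, -0.1963, 0.2499]
ee_rot: [0.813, -0.582, -0.0, 0.0]
contact_force: [-0.4, 0.3, -0.2]
width: 0.504
grasp_force: 0.0
```

```bash
cat >> h.py <<'E'
from scipy.spatial.transform import Rotation as R
def st():
    s=r.state();M=R.from_quat(s['ee_rot']).as_matrix()
    print('t',round(s['time'],2),'p',s['position'].round(4),'yaw',np.degrees(np.arctan2(M[1,0],M[0,0])).round(1),'z',M[:,2].round(3),'q',s['joint_positions'].round(2),'w',round(s['width'],3),'g',round(s['grasp_force'],1),'F',s['contact_force'].round(1),s['moment'].round(2))
    return s,M
E
python3 - <<'E'
from h import *
st()
a=snap('scene');b=snap('top')
A=cv2.resize(a['pixels'][70:220,200:340],(560,600),interpolation=cv2.INTER_CUBIC)
cv2.imwrite('pics/c2.png',A[:,:,::-1])
E
```

```text
t 2.77 p [ 0.4719 -0.1963  0.2499] yaw -71.1 z [-0.001  0.    -1.   ] q [-0.46 -0.15  1.47  0.    1.82  2.35] w 0.504 g 0.0 F [-0.4  0.3 -0.2] [ 0.03 -0.04 -0.02]
```

View pics/c2.png

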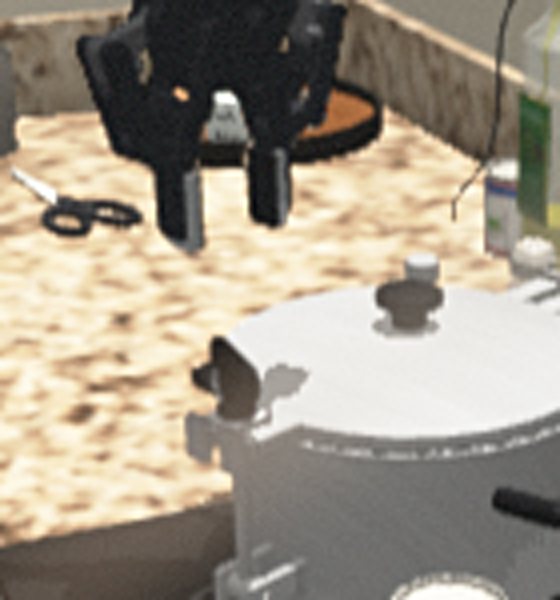

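The open fingers straddle the nut, with the nut at about (235,375) in the crop. I'll turn a little more, lower and look.

Request:
step_arm(
  plan=[
    [[0, 0, 0, 0, 0, 1], [0, 0, 0, 0, 0, 1], [0, 0, 0.4, 0, 0, 0], [0, 0, 0.4, 0, 0, 0], [0, 0, 0.4, 0, 0, 0], [0, 0, 0.3, 0, 0, 0], [0, 0, 0.25, 0, 0, 0], [0, 0, 0, 0, 0, 0]],
  ],
)

```text
time: 3.53
position: [0.4712, -0.1959, 0.1776]
ee_rot: [0.759, -0.651, -0.002, 0.0]
contact_force: [-0.8, -0.6, 0.2]
width: 0.498
grasp_force: 0.0
```

Request:
step_arm(
  plan=[
    [[0, 0, 0.15, 0, 0, 0], [0, 0, 0.15, 0, 0, 0], [0, 0, 0.1, 0, 0, 0], [0, 0, 0, 0, 0, 0], [0, 0, 0, 0, 0, 0], [0, 0, 0, 0, 0, 0], [0, 0, 0, 0, 0, 0], [0, 0, 0, 0, 0, 0]],
  ],
)

```text
time: 4.2
position: [0.4722, -0.1964, 0.1647]
ee_rot: [0.759, -0.651, 0.0, -0.0]
contact_force: [-0.4, 0.1, -0.2]
width: 0.499
grasp_force: 0.0
```

Run:
```python
from h import *
st()
a=snap('scene')
A=cv2.resize(a['pixels'][100:200,210:310],(600,600),interpolation=cv2.INTER_CUBIC)
cv2.imwrite('pics/c3.png',A[:,:,::-1])
```

```text
t 4.2 p [ 0.4722 -0.1964  0.1647] yaw -81.3 z [ 0.001 -0.    -1.   ] q [-0.46 -0.15  1.62  0.    1.67  2.53] w 0.499 g 0.0 F [-0.4  0.1 -0.2] [-0.02  0.03  0.  ]
```

View pics/c3.png

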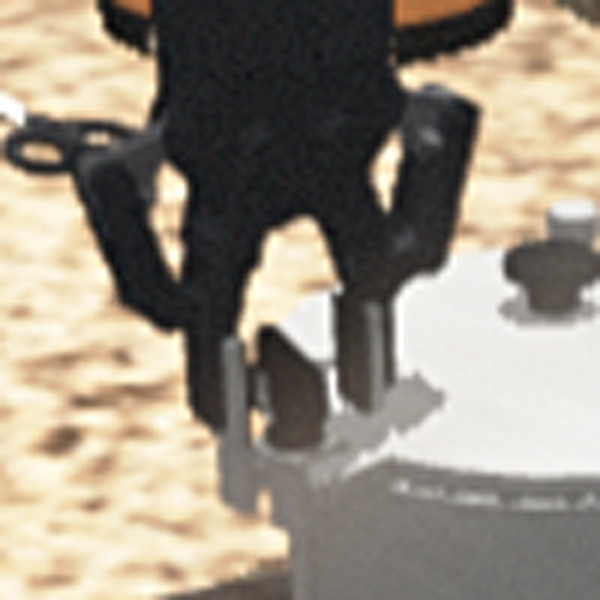

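The wing plate sits between the two pads, at about (295,390), so I'll close.

Request:
step_arm(
  plan=[
    [[0, 0, 0, 0, 0, 0], [0, 0, 0, 0, 0, 0], [0, 0, 0, 0, 0, 0], [0, 0, 0, 0, 0, 0], [0, 0, 0, 0, 0, 0], [0, 0, 0, 0, 0, 0], [0, 0, 0, 0, 0, 0], [0, 0, 0, 0, 0, 0]],
  ],
  claw=0,
  newtons=30,
)

```text
time: 4.92
position: [0.4723, -0.1964, 0.1648]
ee_rot: [0.759, -0.651, 0.0, -0.0]
contact_force: [1.5, 0.7, 4.2]
width: 0.098
grasp_force: 33.4
```

```bash
python3 -c "
from h import *
st()"
```

```text
t 4.92 p [ 0.4723 -0.1964  0.1648] yaw -81.3 z [ 0.001 -0.    -1.   ] q [-0.46 -0.15  1.62  0.    1.67  2.53] w 0.098 g 33.4 F [1.5 0.7 4.2] [ 0.08 -0.26 -0.11]
```

Request:
step_arm(
  plan=[
    [[0, 0, -0.0056, 0, 0, -1], [0, 0, -0.0056, 0, 0, -1], [0, 0, -0.0056, 0, 0, -1], [0, 0, -0.0056, 0, 0, -1], [0, 0, -0.0056, 0, 0, -1], [0, 0, -0.0056, 0, 0, -1], [0, 0, -0.0056, 0, 0, -1], [0, 0, -0.0056, 0, 0, -1]],
  ],
)

```text
time: 5.58
position: [0.4728, -0.1961, 0.1666]
ee_rot: [0.937, -0.35, 0.001, -0.001]
contact_force: [4.3, 1.8, 2.9]
width: 0.097
grasp_force: 33.0
```

```bash
python3 -c "
from h import *
st()"
```

```text
t 5.58 p [ 0.4728 -0.1961  0.1666] yaw -41.0 z [ 0.002  0.    -1.   ] q [-0.46 -0.15  1.61  0.    1.67  1.83] w 0.097 g 33.0 F [4.3 1.8 2.9] [ 0.33 -0.78 -0.13]
```

Request:
step_arm(
  plan=[
    [[0, 0, -0.0056, 0, 0, -1], [0, 0, -0.0056, 0, 0, -1], [0, 0, -0.0056, 0, 0, -1], [0, 0, -0.0056, 0, 0, -1], [0, 0, -0.0056, 0, 0, -1], [0, 0, -0.0056, 0, 0, -1], [0, 0, -0.0056, 0, 0, -1], [0, 0, -0.0056, 0, 0, -1]],
  ],
)

```text
time: 6.25
position: [0.4732, -0.1951, 0.1683]
ee_rot: [1.0, -0.008, 0.002, -0.001]
contact_force: [5.4, 4.8, 3.6]
width: 0.095
grasp_force: 33.2
```

```bash
python3 -c "
from h import *
st()"
```

```text
t 6.25 p [ 0.4732 -0.1951  0.1683] yaw -0.9 z [ 0.003  0.002 -1.   ] q [-0.46 -0.15  1.61  0.    1.68  1.13] w 0.095 g 33.2 F [5.4 4.8 3.6] [ 0.93 -0.99 -0.16]
```

Request:
step_arm(
  plan=[
    [[0, 0, -0.0056, 0, 0, -1], [0, 0, -0.0056, 0, 0, -1], [0, 0, -0.0056, 0, 0, -1], [0, 0, -0.0056, 0, 0, -1], [0, 0, -0.0056, 0, 0, -1], [-0.04, 0, 0, 0, 0, 0], [0, 0, 0, 0, 0, 0], [0, 0, 0, 0, 0, 0]],
  ],
)

```text
time: 6.92
position: [0.4713, -0.1953, 0.1696]
ee_rot: [0.978, 0.207, 0.001, -0.001]
contact_force: [1.5, 6.6, 5.0]
width: 0.098
grasp_force: 33.8
```

```bash
cat >> h.py <<'E'
def rad():
    s,M=st();u=-np.array([.913,.408,0]);n=np.array([.408,-.913,0]);d=s['position']-[.4719,-.1963,0]
    print('out mm',(d@u*1e3).round(2),'tan',(d@n*1e3).round(2),'Fout',(s['contact_force']@u).round(1),'Ftan',(s['contact_force']@n).round(1))
    print('outward in tool:',(M.T@u).round(2))
E
python3 -c "
from h import *
rad()"
```

```text
t 6.92 p [ 0.4713 -0.1953  0.1696] yaw 23.8 z [ 0.002  0.003 -1.   ] q [-0.46 -0.15  1.61  0.    1.68  0.69] w 0.098 g 33.8 F [1.5 6.6 5. ] [ 1.23 -0.64  0.13]
out mm 0.12 tan -1.2 Fout -4.1 Ftan -5.4
outward in tool: [-1.  0. -0.]
```

Request:
step_arm(
  plan=[
    [[-0.025, 0, 0, 0, 0, 0], [-0.025, 0, 0, 0, 0, 0], [0, 0, 0, 0, 0, 0], [0, 0, 0, 0, 0, 0], [0, 0, 0, 0, 0, 0], [0, 0, 0, 0, 0, 0], [0, 0, 0, 0, 0, 0], [0, 0, 0, 0, 0, 0]],
  ],
)

```text
time: 7.58
position: [0.4693, -0.1962, 0.1694]
ee_rot: [0.978, 0.206, 0.001, -0.001]
contact_force: [0.9, 6.1, 4.7]
width: 0.098
grasp_force: 35.2
```

```bash
python3 -c "
from h import *
rad()"
```

```text
t 7.58 p [ 0.4693 -0.1962  0.1694] yaw 23.8 z [ 0.001  0.003 -1.   ] q [-0.47 -0.16  1.62  0.    1.68  0.69] w 0.098 g 35.2 F [0.9 6.1 4.7] [ 1.16 -0.53  0.11]
out mm 2.37 tan -1.19 Fout -3.3 Ftan -5.3
outward in tool: [-1.  0. -0.]
```

Request:
step_arm(
  plan=[
    [[-0.025, 0, 0, 0, 0, 0], [-0.025, 0, 0, 0, 0, 0], [0, 0, 0, 0, 0, 0], [0, 0, 0, 0, 0, 0], [0, 0, 0, 0, 0, 0], [0, 0, 0, 0, 0, 0], [0, 0, 0, 0, 0, 0], [0, 0, 0, 0, 0, 0]],
  ],
)

```text
time: 8.25
position: [0.4674, -0.197, 0.1693]
ee_rot: [0.978, 0.206, 0.001, -0.001]
contact_force: [0.3, 6.1, 4.1]
width: 0.1
grasp_force: 35.9
```

Run:
```python
from h import *
rad()
a=snap('scene')
A=cv2.resize(a['pixels'][120:190,220:290],(600,600),interpolation=cv2.INTER_CUBIC)
cv2.imwrite('pics/c4.png',A[:,:,::-1])
```

```text
t 8.25 p [ 0.4674 -0.197   0.1693] yaw 23.8 z [ 0.001  0.003 -1.   ] q [-0.47 -0.16  1.62  0.    1.68  0.69] w 0.1 g 35.9 F [0.3 6.1 4.1] [ 1.22 -0.5   0.08]
out mm 4.42 tan -1.24 Fout -2.8 Ftan -5.4
outward in tool: [-1.  0. -0.]
```

View pics/c4.png

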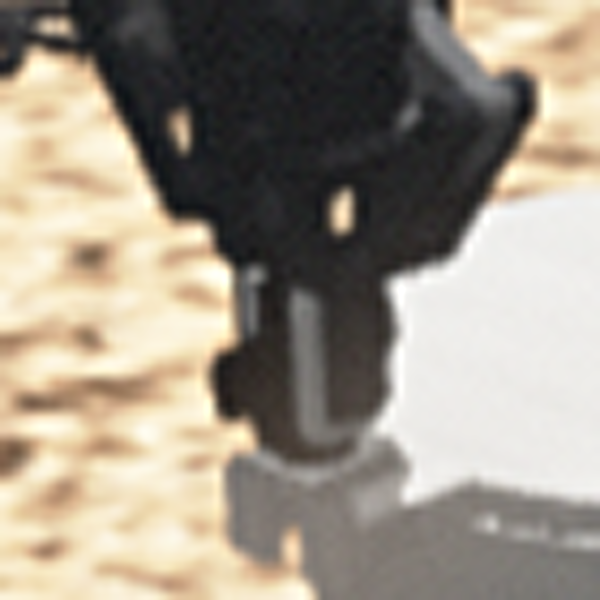

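The nut's outer wing tip shows at (230,385) and the washer and lug at (310,460). To see whether the bolt moved or the plate slid in the pads, I'll measure the wing tip's radial position from depth.

Run:
```python
from h import *
C=np.array([.5885,-.144]);u=-np.array([.913,.408]);n=np.array([.408,-.913])
for nm in('scene','top'):
    s=snap(nm) if nm=='top' else dict(np.load('scene.npz'))
    w=pts(s).reshape(-1,3);d=w[:,:2]-C;l=np.c_[d@u,d@n,w[:,2]]*1000
    l=l[(abs(l[:,1])<25)&(l[:,0]>100)&(l[:,0]<185)]
    for z0 in range(124,188,4):
        t=l[(l[:,2]>=z0)&(l[:,2]<z0+4)]
        if len(t):print(nm,z0,len(t),'out',np.percentile(t[:,0],[2,50,98]).round(1),'tan',np.percentile(t[:,1],[2,98]).round(1))
```

```text
scene 124 63 out [102.5 135.1 145.2] tan [-21.1  22.6]
scene 128 69 out [102.3 130.6 144.4] tan [-17.4  21.8]
scene 132 99 out [100.5 122.4 144.9] tan [-18.8  19.4]
scene 136 27 out [130.6 142.2 144.6] tan [-22.5  18.7]
scene 140 41 out [121.9 140.7 145.3] tan [-10.9  12.3]
scene 144 16 out [124.5 137.8 142.5] tan [-1.5 10.2]
scene 148 21 out [125.1 140.7 148.8] tan [-3.2 11.1]
scene 152 15 out [125.6 143.2 148.8] tan [-1.8 10.3]
scene 156 32 out [126.2 141.1 157.1] tan [-1.2 15.6]
scene 160 38 out [121.5 141.  160.2] tan [-1.5 17.3]
scene 164 43 out [112.  142.5 161.9] tan [-2.2 16.7]
scene 168 44 out [111.9 143.3 161. ] tan [-2.  17.9]
scene 172 55 out [112.9 142.7 160.7] tan [-14.   17.5]
scene 176 35 out [121.3 139.7 147.5] tan [-14.5  17.7]
scene 180 35 out [127.3 139.4 143.9] tan [-18.2  16.8]
scene 184 36 out [127.6 139.2 144.3] tan [-14.5  18. ]
top 124 1 out [144. 144. 144.] tan [8.5 8.5]
top 128 3 out [137.  139.4 143.8] tan [13.8 19.3]
top 132 3 out [143.7 143.9 144.2] tan [ 7.1 16.6]
top 136 5 out [140.6 141.9 142.7] tan [11.1 17.7]
top 140 5 out [140.1 143.9 144.5] tan [ 5.6 16.6]
top 164 3 out [158.4 159.9 161.1] tan [-1.1  2.4]
top 172 16 out [152.9 156.7 161.1] tan [-5.7  2.4]
top 176 3 out [152.5 156.  158.8] tan [0.2 1.8]
```

The wing plate spans 112–161 mm from the cooker axis, so its centre is at about 134 mm against 128 mm before. The bolt itself has moved about 0.05 rad on under 4 N, so it is free. I'll swing it along its arc.

Request:
step_arm(
  plan=[
    [[-0.12, 0, 0.003, 0, 0.4, 0], [-0.12, 0, 0.003, 0, 0.4, 0], [-0.12, 0, 0.003, 0, 0.4, 0], [-0.12, 0, 0.003, 0, 0.4, 0], [-0.12, 0, 0.003, 0, 0.4, 0], [-0.12, 0, 0.003, 0, 0.4, 0], [0, 0, 0, 0, 0, 0], [0, 0, 0, 0, 0, 0]],
  ],
)

```text
time: 9.02
position: [0.4402, -0.2089, 0.165]
ee_rot: [0.973, 0.204, 0.102, -0.023]
contact_force: [0.8, 6.8, -0.3]
width: 0.101
grasp_force: 35.0
```

```bash
python3 -c "
from h import *
rad()"
```

```text
t 9.02 p [ 0.4402 -0.2089  0.165 ] yaw 23.7 z [ 0.189  0.087 -0.978] q [-0.63 -0.33  1.78  0.18  1.59  0.53] w 0.101 g 35.0 F [ 0.8  6.8 -0.3] [ 1.04 -0.47  0.27]
out mm 34.04 tan -1.46 Fout -3.5 Ftan -5.9
outward in tool: [-0.98  0.01 -0.21]
```

Request:
step_arm(
  plan=[
    [[-0.175, 0, 0.005, 0, 0.6, 0], [-0.175, 0, 0.005, 0, 0.6, 0], [-0.175, 0, 0.005, 0, 0.6, 0], [-0.175, 0, 0.005, 0, 0.6, 0], [-0.175, 0, 0.005, 0, 0.6, 0], [-0.175, 0, 0.005, 0, 0.6, 0], [-0.175, 0, 0.005, 0, 0.6, 0], [0, 0, 0, 0, 0, 0]],
  ],
)

```text
time: 9.68
position: [0.3979, -0.2272, 0.1426]
ee_rot: [0.939, 0.195, 0.278, -0.062]
contact_force: [6.7, 5.9, -6.5]
width: 0.099
grasp_force: 31.5
```

```bash
python3 -c "
from h import *
rad()"
```

```text
t 9.68 p [ 0.3979 -0.2272  0.1426] yaw 23.4 z [ 0.497  0.224 -0.838] q [-0.99 -0.51  2.03  0.57  1.52  0.17] w 0.099 g 31.5 F [ 6.7  5.9 -6.5] [ 0.51 -0.34  0.3 ]
out mm 80.14 tan -2.01 Fout -8.5 Ftan -2.7
outward in tool: [-0.84  0.01 -0.55]
```

Request:
step_arm(
  plan=[
    [[0, 0, 0, 0, 0, 0], [0, 0, 0, 0, 0, 0], [0, 0, 0, 0, 0, 0], [0, 0, 0, 0, 0, 0], [0, 0, 0, 0, 0, 0], [0, 0, 0, 0, 0, 0], [0, 0, 0, 0, 0, 0], [0, 0, 0, 0, 0, 0]],
  ],
  claw=0.5,
)

```text
time: 10.35
position: [0.3996, -0.2281, 0.1471]
ee_rot: [0.938, 0.197, 0.278, -0.058]
contact_force: [-0.8, 0.6, 0.2]
width: 0.504
grasp_force: 0.0
```

Request:
step_arm(
  plan=[
    [[0, 0, -0.1, 0, 0, 0], [0, 0, -0.2, 0, 0, 0], [0, 0, -0.3, 0, 0, 0], [0, 0, -0.3, 0, 0, 0], [0, 0, -0.3, 0, 0, 0], [0, 0, -0.3, 0, 0, 0], [0, 0, -0.3, 0, 0, 0], [0, 0, 0, 0, 0, 0]],
  ],
)

```text
time: 11.02
position: [0.3632, -0.2451, 0.2104]
ee_rot: [0.938, 0.197, 0.279, -0.056]
contact_force: [0.8, 0.2, 0.4]
width: 0.499
grasp_force: 0.0
```

Run:
```python
from h import *
rad()
a=snap('scene')
A=cv2.resize(a['pixels'][60:270,140:420],(800,600),interpolation=cv2.INTER_CUBIC)
cv2.imwrite('pics/c5.png',A[:,:,::-1])
```

```text
t 11.02 p [ 0.3632 -0.2451  0.2104] yaw 23.8 z [ 0.501  0.215 -0.838] q [-1.09 -0.55  1.94  0.58  1.68  0.15] w 0.499 g 0.0 F [0.8 0.2 0.4] [-0.14  0.24 -0.02]
out mm 119.13 tan 0.27 Fout -0.8 Ftan 0.2
outward in tool: [-0.84  0.01 -0.54]
```

View pics/c5.png

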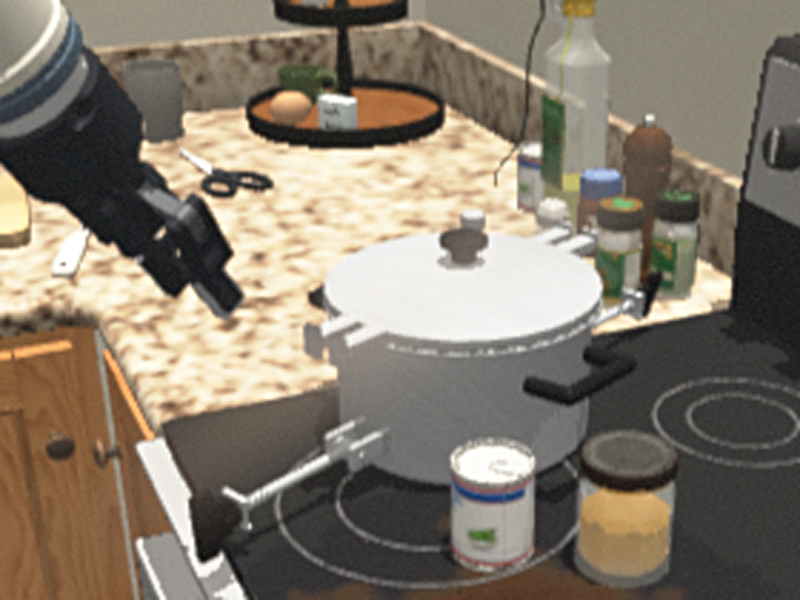

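The eyebolt lies out, with the nut at about (210,510) and the hinge at about (360,440). The tin and jar are standing and the gripper is clear. I'll let it settle and check the level.

Request:
step_arm(
  plan=[
    [[0, 0, 0, 0, 0, 0], [0, 0, 0, 0, 0, 0], [0, 0, 0, 0, 0, 0], [0, 0, 0, 0, 0, 0], [0, 0, 0, 0, 0, 0], [0, 0, 0, 0, 0, 0], [0, 0, 0, 0, 0, 0], [0, 0, 0, 0, 0, 0]],
  ],
)

```text
time: 11.73
position: [0.3637, -0.2439, 0.2073]
ee_rot: [0.938, 0.197, 0.278, -0.058]
contact_force: [0.2, -0.0, -0.5]
width: 0.5
grasp_force: 0.0
```

Request:
step_arm(
  plan=[
    [[0, 0, 0, 0, 0, 0], [0, 0, 0, 0, 0, 0], [0, 0, 0, 0, 0, 0], [0, 0, 0, 0, 0, 0], [0, 0, 0, 0, 0, 0], [0, 0, 0, 0, 0, 0], [0, 0, 0, 0, 0, 0], [0, 0, 0, 0, 0, 0]],
  ],
)

```text
time: 12.4
position: [0.3636, -0.244, 0.2074]
ee_rot: [0.938, 0.197, 0.278, -0.058]
contact_force: [0.1, -0.3, 0.3]
width: 0.503
grasp_force: 0.0
```

Run:
```python
from h import *
C=np.array([.5885,-.144]);u=-np.array([.913,.408]);n=np.array([.408,-.913])
w=pts(snap('scene'));w=w.reshape(-1,3);d=w[:,:2]-C;l=np.c_[d@u,d@n,w[:,2]]*1000
l=l[(abs(l[:,1])<30)&(l[:,2]>14)&(l[:,2]<110)]
for x in range(130,300,10):
    t=l[(l[:,0]>=x)&(l[:,0]<x+10)]
    if len(t):print(x,len(t),np.percentile(t[:,2],[5,50,95]).round())
b=snap('top');W=pts(b)
for n,(v0,v1,u0,u1) in(('tin',(205,236,308,338)),('jar',(172,210,326,358))):
    p=W[v0:v1,u0:u1].reshape(-1,3);p=p[p[:,2]>np.nanmax(p[:,2])-.008];print(n,p.mean(0))
```

```text
130 83 [32. 41. 49.]
140 16 [37. 40. 42.]
150 17 [36. 39. 42.]
160 14 [35. 40. 41.]
170 15 [35. 39. 41.]
180 20 [36. 39. 41.]
190 17 [33. 37. 41.]
200 19 [33. 38. 40.]
210 18 [33. 38. 41.]
220 18 [32. 46. 48.]
230 86 [24. 38. 48.]
240 70 [23. 40. 51.]
250 96 [16. 41. 61.]
260 92 [17. 39. 61.]
tin [ 0.53571016 -0.31068936  0.07346574]
jar [ 0.60923253 -0.36115279  0.08913631]
```

The bolt is level at about 37 mm all along, and the tin and jar have moved less than 1 mm.

```bash
python3 -c "
from cell import r
print(r.finish_job())"
```

```text
the job is handed in; nothing more can be done
None
```

The job is handed in, with no verdict returned: the nut was loosened about a third of a turn, the bolt came free on a light pull of under 10 N and now lies level, and the tin and jar are where they stood; I did no pull test before about a third of a turn, so the eighth-of-a-turn limit was not measured directly.

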